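# Scan the stock label on a pull-out display slide

## Robot

A 6-joint arm with a two-finger parallel gripper is mounted at the origin on the work surface. World frame = base frame: x ahead of the robot, y to its left, z up, the work surface at z = 0. Lengths are in mm, angles in rad, forces in N, time in s.
With the tool pointing down it reaches from about 300 to 775 mm from the base axis. Payload 14.6 kg.
Tool frame: the origin (TCP) lies at the very end of the fingers, on their centre line; the grasp point (between the pads) lies 19 mm behind it; z points along the fingers, y is the line along which they close (so a half turn about z gives the same grasp; the last joint's range is limited). The gripper opens to 94 mm and grips with 3 to 60 N. Pads are 16 mm wide; open, the fingers measure 119 mm over their backs; the gripper's body (75 mm by 177 mm) begins 78 mm behind the grasp point.
Start: joints at [-1.259, 0.3, 1.521, -0, 1.321, -0.067], TCP at [203.386, -511.002, 205.446] pointing down, gripper open.
Joint ranges: [-3.03, 3.03], [-0.79, 2.21], [0.23, 2.52], [-1.04, 4.18], [0, 3.07], [-2.55, 2.55]. Speed limits (rad/s): [2.22, 2.22, 2.57, 3.14, 3.14, 3.14].

## Interface

Orientations are given as [roll, pitch, yaw] about the fixed x, y, z axes, in that order (R = Rz(yaw) Ry(pitch) Rx(roll)).
In Python, from cell import manip gives the robot as it stands. The module is installed in compiled form; this text tells all that it offers.
- The arm moves only by the shell command python3 -m inch 'ROWS' [FORCE]. ROWS is JSON, a list of rows, each an object of numbers: "gripper": the opening, from 0 (shut) to 1 (fully open); "dx", "dy", "dz": the shift along the world's x, y, z in m; "wx", "wy", "wz": the turn, a rotation vector about the world's x, y, z in degrees. A call has exactly 5 rows; each row is the pose to reach, as a shift and turn from the pose commanded when the call began; what a row does not reach only later rows make up. A row lasts 1/12 s, in which the tool goes at most 41.7 mm and 7.16 degrees, less where a joint would pass 70% of its speed; a pose out of reach is approached as far as the arm can. A call with a gripper value outside its range is refused whole. The fingers move at their own pace and stop on an object; FORCE is the grip in N (left out, the last holds). Time passes only in rows, so rows that repeat a pose let the fingers close, or fill a call up. It gives the time, the measured TCP pose, the force, the opening and the grip force at its end, in the units of the state.
- manip.read_state(): the state, without advancing time (a new reading comes with each control period).
- manip.camera(name): name is "scene" or "top"; returns the picture (384x512x3 uint8, blue, green, red); there is no depth.
- manip.camera_info(name): a dict with "camera_matrix" (3x3 intrinsics, pixels), "D" ([k1, k2, p1, p2, k3] as OpenCV has them; the pictures are not rectified), "R" (3x3) and "t" (3): a world point X has camera coordinates R X + t. Camera axes: x right, y down, z forward; pixel columns grow to the right and rows downward; lengths in mm; the calibration is good to about 2 mm. A picture is of the moment at which its call begins. camera_info takes no time and is no camera call.
- manip.sign_off(): hands the job in; it is judged then, once.
The state is a dict: "clock": time; "joints": joint angles; "qd": joint speeds; "effort": joint torques, N m; "eef_pos": TCP position; "eef_rot": TCP orientation; "wrist_force": force on the tool from outside, world axes, zero at the start; "moment": the same for the moment, N m; "finger_gap": finger opening in mm; "finger_force": force on a finger pad.
Only numpy, scipy, OpenCV 4.12 (cv2) and the standard library are available. Lean on these libraries where they do the work, as an engineer would, in place of code of your own. Each camera call takes 0.05 s, during which the arm holds its last target. There are 200 camera calls.

## Task

On the bookshop counter, pull the display stand's sprung stock slide fully out to its stop so that its barcode label comes into the open. Then take the scanner out of its cradle, set its sprung nose square on the middle of the sloping label and press gently, so that the nose gives only part of its way, holding it steady there for a good second, without pushing the slide back in. Finally put the scanner back in its cradle nose down as it was, leaving the slide drawn out and everything else on the counter where it is.

Things in the scene. Friction and masses are not known exactly. Their poses are not given: they have to be found in the camera images.
- stand: Wooden stand fixed to the counter: open-fronted hood 150 mm deep (x), 160 wide (y), 90 high; two books lie on it (top 128 mm, their front edge 40 mm behind the hood's front). Origin on the counter 60 mm in front of the middle of the hood's front, where the label lies (x, y) when the slide is out. x points into the hood; the slide is pulled along -x.
- slide (a joint): Plywood slide: 0 m = home in the hood, grows as pulled out, stop at 0.100 m. Friction of 5 N and a light spring (2 N at the stop) resist pulling (5 to 7 N in all); friction holds it wherever it is left, but a push towards the hood of over about 3 N moves it in again. Board 90 mm wide, its top 15 mm above the counter.
- fin (a point): Pull fin: upright plywood tab across the slide's front end, 10 mm thick (along the stand's x), 44 mm wide (y), top 67 mm above the counter. This point is the middle of its top edge, with the stand's axes. With the slide home it stands 75 mm in front of the hood: pinch it from above, one finger before and one behind it.
- label (a point): Barcode label 46 x 66 mm on a plywood plate 72 x 84 x 6 mm, held as a small easel on the slide; under the hood until the slide is pulled. Origin at the centre of its face, 45 mm above the counter; z is the outward normal, leaning 22 degrees from vertical towards the stand's -x; x points up the slope, y is level.
- scanner: Pistol-type scanner, 0.25 to 0.4 kg: black handle from x = -120 to -20 mm, 34 mm wide (y), z = 0 to 32 mm; white head 44 x 44 mm, z = -35 to 40 mm, its nose pointing along -z. Origin on the head's axis, level with the handle's underside. Balance point near x = -48 mm: pinch the handle there from above across its sides. In the cradle the handle is level, nose down.
- nose (a point): Centre of the face of the scanner's round rubber nose (26 mm across) when not pressed, 47 mm below the scanner's origin, scanner's axes. The nose is sprung: it gives up to 8 mm into the head, pushing back with 1.5 N at first touch, 3.5 N fully in, then it is solid. This point is fixed to the head: when pressed it lies up to 8 mm beyond the touched surface.
- seat (a point): Where the scanner's origin and axes are when it rests in the grey fixed cradle, 75 mm above the counter. Base plate 170 x 90 x 12 mm; a column 24 mm wide (fingers pass beside it), x = -118 to -30 mm, carries the handle at this height; at the butt end (x = -132 to -100 mm) side and end walls rise 16 mm above it, with 5 mm of play each side and 6 mm behind.
- card_box: plain cardboard box 64 x 50 x 45 mm (bystander), loose; origin under its centre
- toy_car: wooden toy car 85 mm long, 65 mm tall (bystander), loose; origin under its centre
- book_pair: two hardback books lying one on the other, 200 x 170 x 40 mm (bystander), loose; origin under its centre
- mug: ceramic mug, 80 mm wide, 95 mm tall (bystander), loose; origin under its centre
- pen_cup: steel pen cup, 74 mm wide, 100 mm tall (bystander), loose; origin under its centre
- sanitiser: clear bottle, 60 mm wide, 160 mm tall (bystander), loose; origin under its centre
- gift_box: gift box 120 x 90 x 70 mm (bystander), loose; origin under its centre
Mind the look-alikes: they are no part of the job. Leave any orange look-alike of the scanner alone. Leave any turquoise look-alike of the part that bears seat alone.

How it is judged (in metres and radians):
On the way, in this order (a step that is already met when the one before it is completed fails the run):
1. the slide is pulled out to its stop (at least 95 mm) (value of joint slide above 0.095 m), for 0.2 s.
2. the held scanner's nose rests in the middle of the label (within 12 mm), square to it (within 0.15 rad), pressing with 1 to 6 N, steady, the slide still out, for 1 s (x of nose in the frame of label between -0.012 and 0.012 m and y of nose in the frame of label between -0.012 and 0.012 m and angle between the z axis of scanner and the z axis of label, either way round below 0.15 rad and contact force between scanner and stand between 1 and 6 N and linear speed of scanner below 0.02 m/s and angular speed of scanner below 0.2 rad/s and value of joint slide above 0.09 m and contact force between the fingers and scanner above 1 N), for 1 s.
At the end, for the whole second after the job is handed in: The scanner lies at rest in its cradle as at the start, nose down (origin within 15 mm of its seat, tilt under 0.12 rad, direction within 0.2 rad), and the slide is still at least 90 mm out (distance between scanner and seat below 0.015 m and angle between scanner's own z axis and vertical below 0.12 rad and angle between the x axis of scanner and the x axis of seat, either way round below 0.2 rad and linear speed of scanner below 0.02 m/s and value of joint slide above 0.09 m and velocity of joint slide below 0.01 m/s); the robot touches nothing.
It fails at once if the scanner is pressed on the label, slide or stand with more than 15 N (contact force between scanner and stand above 15 N).
It fails at once if a bystander is moved by more than 30 mm (distance of any of card_box, toy_car, book_pair, mug, pen_cup, sanitiser, gift_box from where it was at the start of the episode above 0.03 m).
It also fails if it takes over 72 s, if anything falls off the work surface, if the arm or the gripper's body presses on something with over 40 N, if the wrist force passes 120 N, or if a joint passes its speed limit or range.

## Working session

There is one attempt and no reset: what is moved stays moved. The work goes in short steps, Python scripts to look and compute and a shell command to move; the robot and the scene stay as the last step left them, time stands still between calls to the robot, and variables do not carry over. Pictures are saved under pics/ and viewed, at most 10 in all, crops included, and the job is handed in when it is done.

```bash
mkdir -p pics
cat > h.py <<'E'
import numpy as np, cv2
from cell import manip
def P(n):
    i=manip.camera_info(n); return [np.array(i[k],float) for k in("camera_matrix","D","R","t")]
def ray(n,u,v):
    K,D,R,t=P(n); p=cv2.undistortPoints(np.array([[[u,v]]],float),K,D)[0,0]
    return -R.T@t, R.T@np.array([p[0],p[1],1])
def atz(n,u,v,z):
    c,d=ray(n,u,v); return c+d*(z-c[2])/d[2]
def tri(a,b):
    c1,d1=ray("scene",*a);c2,d2=ray("top",*b)
    s=np.linalg.lstsq(np.c_[d1,-d2],c2-c1,rcond=None)[0]
    p,q=c1+d1*s[0],c2+d2*s[1]; return (p+q)/2,np.linalg.norm(p-q)
def proj(n,X):
    K,D,R,t=P(n); return cv2.projectPoints(np.array(X,float).reshape(-1,1,3),cv2.Rodrigues(R)[0],t,K,D)[0][:,0]
E
python3 - <<'E'
from h import *
for n in("scene","top"):
    im=manip.camera(n); cv2.imwrite(f"pics/{n}0.png",im); cv2.imwrite(f"pics/{n}0b.png",cv2.resize(im,(800,600),interpolation=cv2.INTER_CUBIC))
    K,D,R,t=P(n); print(n,K[0,0],(-R.T@t).round(),R[2].round(2))
print(manip.read_state())
E
```

```text
scene 470.8544391150614 [1219.  831. 1366.] [-0.43 -0.48 -0.76]
top 465.3599121596286 [2.93e+02 1.00e+00 1.63e+03] [ 0.12 -0.01 -0.99]
{'clock': 0.1, 'joints': array([-1.25862263e+00,  3.00412371e-01,  1.52152108e+00,  2.70879007e-06,
        1.32069275e+00, -6.66246422e-02]), 'qd': array([-0.00101464, -0.00198879, -0.00224904,  0.00038   ,  0.0003077 ,
       -0.00082298]), 'effort': array([ 2.70927383e-03, -5.32635820e+01, -3.53280652e+01,  7.10748928e-02,
        2.34572939e-02, -6.56018642e-05]), 'eef_pos': array([ 203.30535986, -510.79203982,  204.94392286]), 'eef_rot': array([-3.14056158e+00, -7.14266629e-05,  3.78797634e-01]), 'wrist_force': array([-0.79545892,  0.27345492, -0.91984401]), 'moment': array([ 0.0011316 , -0.01350076,  0.02554816]), 'finger_force': 0.0, 'finger_gap': 93.90025754393152}
```

View pics/scene0b.png

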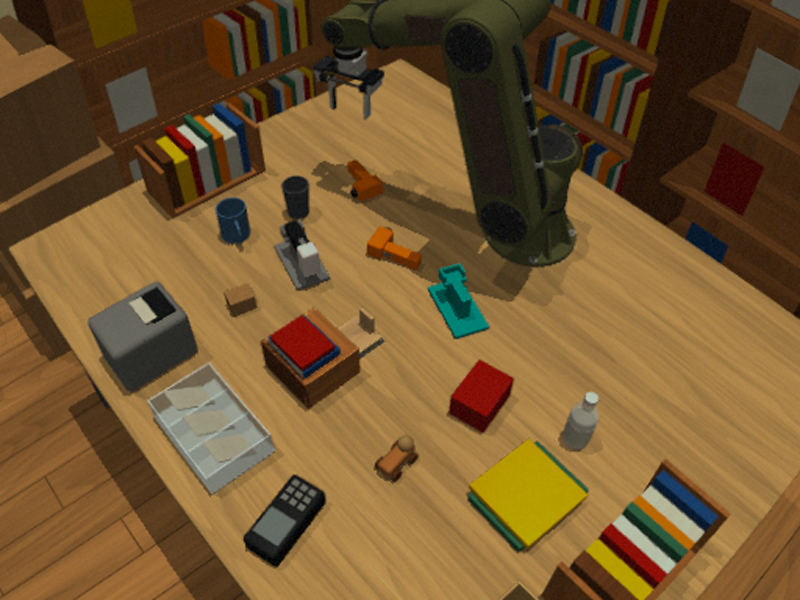

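View pics/top0b.png

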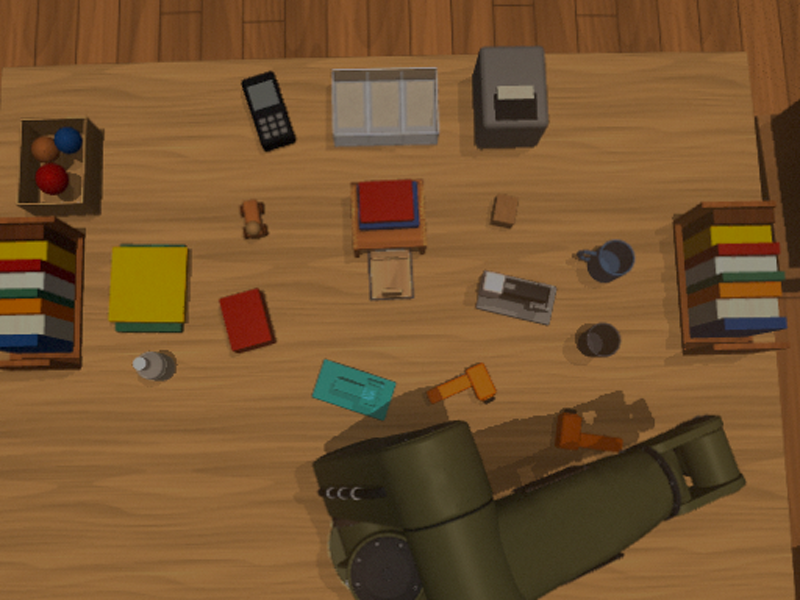

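The scene shows the hood at about (310,355) with the fin at (367,322), and the white and black scanner in its grey cradle at (302,255). In the top view these are the slide at (390,275), the scanner head at (492,284) and the handle at (528,293). Next I'll enlarge all four spots in one picture.

Run:
```python
from h import *
S=cv2.imread("pics/scene0.png");T=cv2.imread("pics/top0.png")
def c(im,x,y,f): return cv2.resize(im[y:y+300//f,x:x+400//f],(400//f*f,300//f*f),interpolation=cv2.INTER_CUBIC)
# each crop 66x50 *6 =396x300 ; or 80x60*5
r=np.vstack([np.hstack([c(S,165,180,5),c(S,160,135,5)]),np.hstack([c(T,210,140,5),c(T,292,160,5)])])
cv2.imwrite("pics/crops.png",r)
```

```text
(no output)
```

View pics/crops.png

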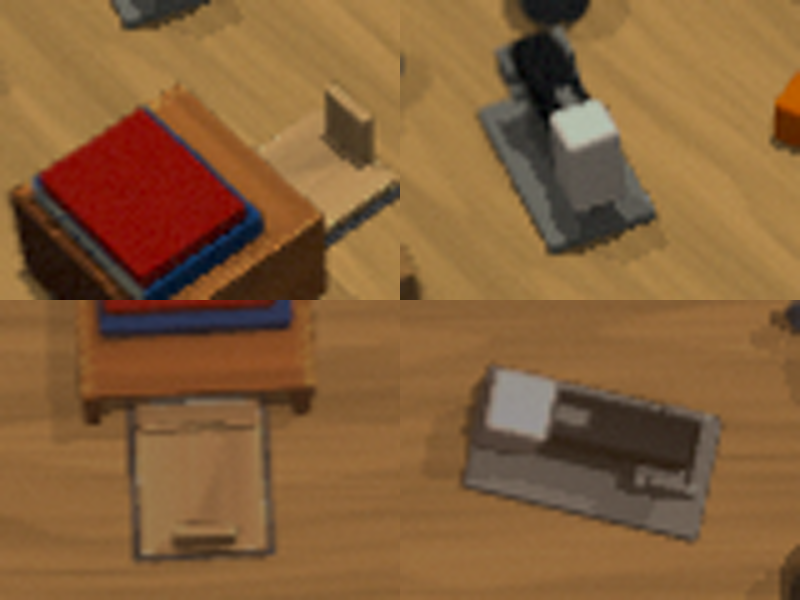

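Run:
```python
from h import *
np.set_printoptions(precision=1,suppress=True)
g=lambda p,o,s=(0,0):((p[0]-s[0]+.5)/5-.5+o[0],(p[1]-s[1]+.5)/5-.5+o[1])
T1=lambda x,y:g((x,y),(210,140),(0,300));T2=lambda x,y:g((x,y),(292,160),(400,300))
S1=lambda x,y:g((x,y),(165,180));S2=lambda x,y:g((x,y),(160,135),(400,0))
print("fin tri",tri(S1(351,104),T1(205,527)))
print("fin z67",atz("top",*T1(205,527),67),atz("scene",*S1(351,104),67))
b=[atz("top",*T1(*p),15) for p in((135,558),(272,550),(128,402),(270,398))]
print("board",np.array(b)[:,:2])
h=[atz("top",*T1(*p),90) for p in((82,395),(315,387))];print("hood",np.array(h)[:,:2])
pl=np.array([atz("top",*T2(*p),12) for p in((490,366),(720,415),(698,540),(465,487))])[:,:2];print("plate",pl,pl.mean(0))
hd=np.array([atz("top",*T2(*p),115) for p in((497,368),(560,378),(548,441),(487,428))])[:,:2];print("head",hd,hd.mean(0))
hs=np.array([atz("scene",*S2(*p),115) for p in((552,113),(603,100),(620,138),(562,152))])[:,:2];print("headS",hs,hs.mean(0))
for q in (pl,):
  e=[q[0]-q[1],q[3]-q[2]];print("yaw x axis deg",[np.degrees(np.arctan2(v[1],v[0])) for v in e], [np.linalg.norm(v) for v in e])
```

```text
fin tri (array([546.2, -24.3,  64.8]), np.float64(0.039444128882901684))
fin z67 [545.8 -24.3  67. ] [547.3 -22.8  67. ]
board [[533.4  24.5]
 [536.8 -71.8]
 [645.1  27.1]
 [645.6 -73.5]]
hood [[ 634.3   56.8]
 [ 636.1 -100.7]]
plate [[ 593.5 -234.9]
 [ 554.7 -396.4]
 [ 466.3 -376.1]
 [ 507.6 -213.8]] [ 530.5 -305.3]
head [[ 572.9 -224.5]
 [ 565.3 -266. ]
 [ 523.3 -256.1]
 [ 532.9 -216.2]] [ 548.6 -240.7]
headS [[ 565.9 -264.3]
 [ 528.3 -250.4]
 [ 542.8 -209.7]
 [ 584.3 -226.2]] [ 555.3 -237.7]
yaw x axis deg [np.float64(76.48055206076839), np.float64(75.70787724342883)] [np.float64(166.07446100412466), np.float64(167.55368438054077)]
```

The fin is at about (546,-24,67), agreed by both views. The stand's yaw is near 0. The scanner's yaw is about 76°, with its head at about (550,-240). Next I move over the fin with the tool at yaw 90°.

```bash
python3 -m inch '[{"dx":0.022,"dy":0.032,"wz":4.6},{"dx":0.045,"dy":0.064,"wz":9.2},{"dx":0.068,"dy":0.097,"wz":13.8},{"dx":0.091,"dy":0.129,"wz":18.4},{"dx":0.114,"dy":0.162,"wz":22.9}]' 20
python3 -m inch '[{"dx":0.022,"dy":0.032,"wz":4.6},{"dx":0.045,"dy":0.064,"wz":9.2},{"dx":0.068,"dy":0.097,"wz":13.8},{"dx":0.091,"dy":0.129,"wz":18.4},{"dx":0.114,"dy":0.162,"wz":22.9}]'
python3 -m inch '[{"dx":0.022,"dy":0.032,"wz":4.6},{"dx":0.045,"dy":0.064,"wz":9.2},{"dx":0.068,"dy":0.097,"wz":13.8},{"dx":0.091,"dy":0.129,"wz":18.4},{"dx":0.114,"dy":0.162,"wz":22.5}]'
python3 -m inch '[{"gripper":1},{"gripper":1},{"gripper":1},{"gripper":1},{"gripper":1}]'
```

```text
validation failed for argument at $[0]...
validation failed for argument at $[0]...
validation failed for argument at $[0]...
validation failed for argument at $[0]...
```

```bash
python3 -m inch '[{"gripper":1,"dx":0.022,"dy":0.032,"dz":0,"wx":0,"wy":0,"wz":4.6},{"gripper":1,"dx":0.045,"dy":0.064,"dz":0,"wx":0,"wy":0,"wz":9.2},{"gripper":1,"dx":0.068,"dy":0.097,"dz":0,"wx":0,"wy":0,"wz":13.8},{"gripper":1,"dx":0.091,"dy":0.129,"dz":0,"wx":0,"wy":0,"wz":18.4},{"gripper":1,"dx":0.114,"dy":0.162,"dz":0,"wx":0,"wy":0,"wz":22.9}]' 20
```

```text
clock: 0.52
eef_pos: [317.9, -347.3, 205.2]
eef_rot: [-3.141, -0.0, 0.782]
wrist_force: [1.3, -0.7, -0.0]
finger_gap: 94.0
finger_force: 0.0
```

```bash
python3 -m inch '[{"gripper":1,"dx":0.022,"dy":0.032,"dz":0,"wx":0,"wy":0,"wz":4.6},{"gripper":1,"dx":0.045,"dy":0.064,"dz":0,"wx":0,"wy":0,"wz":9.2},{"gripper":1,"dx":0.068,"dy":0.097,"dz":0,"wx":0,"wy":0,"wz":13.8},{"gripper":1,"dx":0.091,"dy":0.129,"dz":0,"wx":0,"wy":0,"wz":18.4},{"gripper":1,"dx":0.114,"dy":0.162,"dz":0,"wx":0,"wy":0,"wz":22.9}]'
python3 -m inch '[{"gripper":1,"dx":0.022,"dy":0.032,"dz":0,"wx":0,"wy":0,"wz":4.6},{"gripper":1,"dx":0.045,"dy":0.064,"dz":0,"wx":0,"wy":0,"wz":9.2},{"gripper":1,"dx":0.068,"dy":0.097,"dz":0,"wx":0,"wy":0,"wz":13.8},{"gripper":1,"dx":0.091,"dy":0.129,"dz":0,"wx":0,"wy":0,"wz":18.4},{"gripper":1,"dx":0.114,"dy":0.162,"dz":0,"wx":0,"wy":0,"wz":22.6}]'
python3 -m inch '[{"gripper":1,"dx":0,"dy":0,"dz":-0.02,"wx":0,"wy":0,"wz":0},{"gripper":1,"dx":0,"dy":0,"dz":-0.05,"wx":0,"wy":0,"wz":0},{"gripper":1,"dx":0,"dy":0,"dz":-0.08,"wx":0,"wy":0,"wz":0},{"gripper":1,"dx":0,"dy":0,"dz":-0.1,"wx":0,"wy":0,"wz":0},{"gripper":1,"dx":0,"dy":0,"dz":-0.11,"wx":0,"wy":0,"wz":0}]'
```

```text
clock: 0.93
eef_pos: [432.0, -185.2, 205.4]
eef_rot: [-3.142, 0.0, 1.182]
wrist_force: [0.4, -1.2, 0.3]
finger_gap: 93.9
finger_force: 0.0
clock: 1.35
eef_pos: [546.1, -23.1, 205.2]
eef_rot: [-3.141, 0.0, 1.577]
wrist_force: [0.0, -0.6, 0.1]
finger_gap: 93.8
finger_force: 0.0
clock: 1.77
eef_pos: [544.0, -24.8, 92.4]
eef_rot: [-3.137, -0.0, 1.573]
wrist_force: [0.7, 0.4, 0.5]
finger_gap: 93.9
finger_force: 0.0
```

Now down to TCP z≈37, then close.

```bash
python3 -m inch '[{"gripper":1,"dx":0,"dy":0,"dz":-0.02,"wx":0,"wy":0,"wz":0},{"gripper":1,"dx":0,"dy":0,"dz":-0.04,"wx":0,"wy":0,"wz":0},{"gripper":1,"dx":0,"dy":0,"dz":-0.055,"wx":0,"wy":0,"wz":0},{"gripper":1,"dx":0,"dy":0,"dz":-0.058,"wx":0,"wy":0,"wz":0},{"gripper":0.3,"dx":0,"dy":0,"dz":-0.058,"wx":0,"wy":0,"wz":0}]' 20
python3 -m inch '[{"gripper":0,"dx":0,"dy":0,"dz":0,"wx":0,"wy":0,"wz":0},{"gripper":0,"dx":0,"dy":0,"dz":0,"wx":0,"wy":0,"wz":0},{"gripper":0,"dx":0,"dy":0,"dz":0,"wx":0,"wy":0,"wz":0},{"gripper":0,"dx":0,"dy":0,"dz":0,"wx":0,"wy":0,"wz":0},{"gripper":0,"dx":0,"dy":0,"dz":0,"wx":0,"wy":0,"wz":0}]'
python3 -m inch '[{"gripper":0,"dx":0,"dy":0,"dz":0,"wx":0,"wy":0,"wz":0},{"gripper":0,"dx":0,"dy":0,"dz":0,"wx":0,"wy":0,"wz":0},{"gripper":0,"dx":0,"dy":0,"dz":0,"wx":0,"wy":0,"wz":0},{"gripper":0,"dx":0,"dy":0,"dz":0,"wx":0,"wy":0,"wz":0},{"gripper":0,"dx":0,"dy":0,"dz":0,"wx":0,"wy":0,"wz":0}]'
```

```text
clock: 2.18
eef_pos: [545.2, -25.0, 37.2]
eef_rot: [-3.14, -0.0, 1.573]
wrist_force: [-0.0, -0.5, 0.4]
finger_gap: 89.5
finger_force: 0.0
clock: 2.6
eef_pos: [545.6, -25.0, 37.9]
eef_rot: [3.141, 0.0, 1.573]
wrist_force: [-0.2, -0.5, 0.7]
finger_gap: 56.8
finger_force: 0.0
clock: 3.02
eef_pos: [545.4, -25.0, 37.4]
eef_rot: [-3.142, -0.0, 1.573]
wrist_force: [-0.7, 0.3, 0.3]
finger_gap: 23.7
finger_force: 0.0
```

```bash
python3 -m inch '[{"gripper":0,"dx":0,"dy":0,"dz":0,"wx":0,"wy":0,"wz":0},{"gripper":0,"dx":0,"dy":0,"dz":0,"wx":0,"wy":0,"wz":0},{"gripper":0,"dx":0,"dy":0,"dz":0,"wx":0,"wy":0,"wz":0},{"gripper":0,"dx":0,"dy":0,"dz":0,"wx":0,"wy":0,"wz":0},{"gripper":0,"dx":0,"dy":0,"dz":0,"wx":0,"wy":0,"wz":0}]'
python3 -m inch '[{"gripper":0,"dx":-0.005,"dy":0,"dz":0,"wx":0,"wy":0,"wz":0},{"gripper":0,"dx":-0.015,"dy":0,"dz":0,"wx":0,"wy":0,"wz":0},{"gripper":0,"dx":-0.025,"dy":0,"dz":0,"wx":0,"wy":0,"wz":0},{"gripper":0,"dx":-0.035,"dy":0,"dz":0,"wx":0,"wy":0,"wz":0},{"gripper":0,"dx":-0.045,"dy":0,"dz":0,"wx":0,"wy":0,"wz":0}]'
python3 -m inch '[{"gripper":0,"dx":-0.01,"dy":0,"dz":0,"wx":0,"wy":0,"wz":0},{"gripper":0,"dx":-0.02,"dy":0,"dz":0,"wx":0,"wy":0,"wz":0},{"gripper":0,"dx":-0.03,"dy":0,"dz":0,"wx":0,"wy":0,"wz":0},{"gripper":0,"dx":-0.04,"dy":0,"dz":0,"wx":0,"wy":0,"wz":0},{"gripper":0,"dx":-0.047,"dy":0,"dz":0,"wx":0,"wy":0,"wz":0}]'
```

```text
clock: 3.43
eef_pos: [545.6, -25.0, 37.5]
eef_rot: [3.141, 0.0, 1.573]
wrist_force: [4.5, 0.2, -2.5]
finger_gap: 9.8
finger_force: 20.0
clock: 3.85
eef_pos: [500.5, -26.1, 37.5]
eef_rot: [3.14, 0.002, 1.573]
wrist_force: [8.0, -12.5, -7.2]
finger_gap: 9.7
finger_force: 20.0
clock: 4.27
eef_pos: [456.9, -26.4, 38.2]
eef_rot: [3.131, 0.002, 1.572]
wrist_force: [41.8, -6.1, -27.0]
finger_gap: 18.7
finger_force: 19.9
```

The fin travelled about 85 mm and then met 40 N. It started about 89 mm in front of the hood rather than 75, so the slide was already about 14 mm out and is now at its stop. I'll relax, open and look.

```bash
python3 -m inch '[{"gripper":0,"dx":0.002,"dy":0,"dz":0,"wx":0,"wy":0,"wz":0},{"gripper":0,"dx":0.003,"dy":0,"dz":0,"wx":0,"wy":0,"wz":0},{"gripper":0,"dx":0.003,"dy":0,"dz":0,"wx":0,"wy":0,"wz":0},{"gripper":0,"dx":0.003,"dy":0,"dz":0,"wx":0,"wy":0,"wz":0},{"gripper":0,"dx":0.003,"dy":0,"dz":0,"wx":0,"wy":0,"wz":0}]'
python3 -m inch '[{"gripper":0.4,"dx":0,"dy":0,"dz":0,"wx":0,"wy":0,"wz":0},{"gripper":0.4,"dx":0,"dy":0,"dz":0,"wx":0,"wy":0,"wz":0},{"gripper":0.4,"dx":0,"dy":0,"dz":0,"wx":0,"wy":0,"wz":0},{"gripper":0.4,"dx":0,"dy":0,"dz":0,"wx":0,"wy":0,"wz":0},{"gripper":0.4,"dx":0,"dy":0,"dz":0,"wx":0,"wy":0,"wz":0}]'
python3 -m inch '[{"gripper":0.4,"dx":0,"dy":0,"dz":0.02,"wx":0,"wy":0,"wz":0},{"gripper":0.4,"dx":0,"dy":0,"dz":0.05,"wx":0,"wy":0,"wz":0},{"gripper":0.4,"dx":0,"dy":0,"dz":0.09,"wx":0,"wy":0,"wz":0},{"gripper":1,"dx":0,"dy":-0.03,"dz":0.13,"wx":0,"wy":0,"wz":0},{"gripper":1,"dx":0,"dy":-0.06,"dz":0.165,"wx":0,"wy":0,"wz":0}]'
python3 -m inch '[{"gripper":1,"dx":0,"dy":-0.04,"dz":0,"wx":0,"wy":0,"wz":-2.5},{"gripper":1,"dx":0,"dy":-0.08,"dz":0,"wx":0,"wy":0,"wz":-5},{"gripper":1,"dx":0,"dy":-0.11,"dz":0,"wx":0,"wy":0,"wz":-8},{"gripper":1,"dx":0,"dy":-0.14,"dz":0,"wx":0,"wy":0,"wz":-11},{"gripper":1,"dx":0,"dy":-0.15,"dz":0,"wx":0,"wy":0,"wz":-14}]'
python3 - <<'E'
from h import *
S=manip.camera("scene");T=manip.camera("top")
cv2.imwrite("pics/s1.png",S);cv2.imwrite("pics/t1.png",T)
def c(im,x,y,f=5): return cv2.resize(im[y:y+60,x:x+80],(400,300),interpolation=cv2.INTER_CUBIC)
r=np.vstack([np.hstack([c(S,185,170),c(S,160,135)]),np.hstack([c(T,210,145),c(T,292,160)])])
cv2.imwrite("pics/crops1.png",r)
E
```

```text
clock: 4.68
eef_pos: [461.4, -26.1, 38.6]
eef_rot: [3.129, 0.002, 1.572]
wrist_force: [35.9, -7.7, -22.7]
finger_gap: 10.2
finger_force: 19.9
clock: 5.1
eef_pos: [456.1, -24.9, 37.4]
eef_rot: [-3.141, -0.0, 1.573]
wrist_force: [-0.4, -0.3, -0.1]
finger_gap: 36.9
finger_force: 0.0
clock: 5.52
eef_pos: [456.0, -76.6, 194.9]
eef_rot: [3.141, 0.0, 1.575]
wrist_force: [0.4, -1.2, -0.4]
finger_gap: 47.7
finger_force: 0.0
clock: 5.93
eef_pos: [455.7, -229.9, 192.5]
eef_rot: [-3.141, 0.0, 1.323]
wrist_force: [0.1, 0.5, 0.4]
finger_gap: 80.8
finger_force: 0.0
```

View pics/crops1.png

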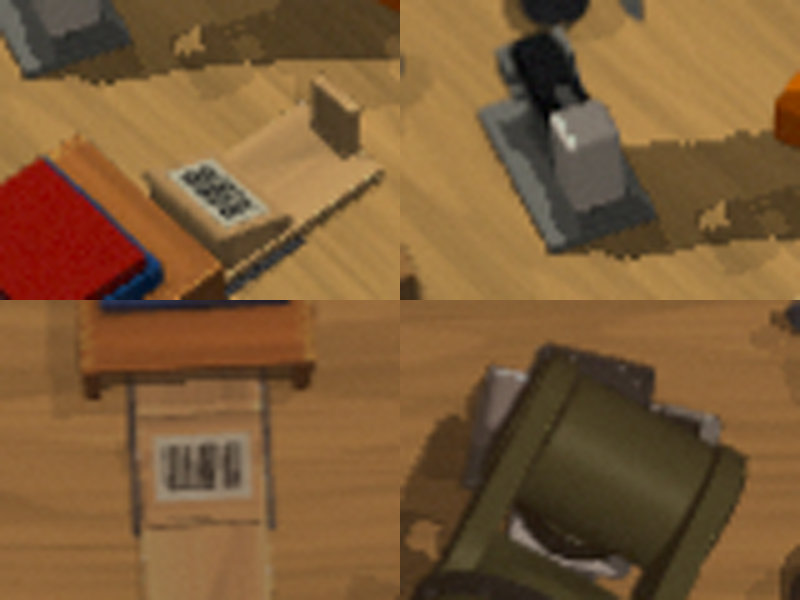

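Run:
```python
from h import *
np.set_printoptions(precision=1,suppress=True)
g=lambda x,y,o,s=(0,0):((x-s[0]+.5)/5-.5+o[0],(y-s[1]+.5)/5-.5+o[1])
T=lambda x,y:g(x,y,(210,145),(0,300));S=lambda x,y:g(x,y,(185,170))
tc=[(152,439),(247,432),(250,492),(157,501)]; sc=[(168,171),(205,158),(270,208),(232,228)]
ct=np.mean(tc,0);cs=np.mean(sc,0)
print("label tri",tri(S(*cs),T(*ct)),atz("top",*T(*ct),45),atz("scene",*S(*cs),45))
print("fin",atz("scene",*S(336,98),67))
d=[atz("top",*T(*p),z) for p,z in zip(tc,(53.6,53.6,36.4,36.4))]
print(np.array(d)); 
for a,b in((0,1),(3,2)): v=d[a]-d[b];print("yaw",np.degrees(np.arctan2(-v[0],v[1])),np.linalg.norm(v))
for a,b in((0,3),(1,2)): v=d[a]-d[b];print("yaw",np.degrees(np.arctan2(v[1],v[0])),np.linalg.norm(v))
```

```text
label tri (array([575.5, -23.8,  45.7]), np.float64(2.682032458190163)) [574.6 -22.9  45. ] [575.9 -25.4  45. ]
fin [465.8 -23.7  67. ]
[[592.8  10.8  53.6]
 [596.1 -54.7  53.6]
 [557.1 -56.2  36.4]
 [552.3   8.5  36.4]]
yaw 2.9339949635817955 65.60732042213701
yaw 4.244424182718782 64.8392372526864
yaw 3.369835052970029 44.05407699168169
yaw 2.235270280890682 42.69444712271477
```

The label is in the open at about (575,-24,45), on both views within 2 mm, and the fin is at x≈466. So the slide is at its stop. Now the scanner: the handle's grasp point is about (537.5,-286.5), with TCP z≈70.

```bash
python3 -m inch '[{"gripper":1,"dx":0.025,"dy":-0.018,"dz":0,"wx":0,"wy":0,"wz":0},{"gripper":1,"dx":0.05,"dy":-0.036,"dz":0,"wx":0,"wy":0,"wz":0},{"gripper":1,"dx":0.072,"dy":-0.05,"dz":0,"wx":0,"wy":0,"wz":0},{"gripper":1,"dx":0.082,"dy":-0.057,"dz":0,"wx":0,"wy":0,"wz":0},{"gripper":1,"dx":0.082,"dy":-0.057,"dz":0,"wx":0,"wy":0,"wz":0}]' 45
python3 -m inch '[{"gripper":1,"dx":0,"dy":0,"dz":-0.02,"wx":0,"wy":0,"wz":0},{"gripper":1,"dx":0,"dy":0,"dz":-0.05,"wx":0,"wy":0,"wz":0},{"gripper":1,"dx":0,"dy":0,"dz":-0.08,"wx":0,"wy":0,"wz":0},{"gripper":1,"dx":0,"dy":0,"dz":-0.11,"wx":0,"wy":0,"wz":0},{"gripper":1,"dx":0,"dy":0,"dz":-0.122,"wx":0,"wy":0,"wz":0}]'
python3 - <<'E'
from h import *
T=manip.camera("top");S=manip.camera("scene");cv2.imwrite("pics/t2.png",T)
def c(im,x,y,f=5): return cv2.resize(im[y:y+80,x:x+80],(400,400),interpolation=cv2.INTER_CUBIC)
cv2.imwrite("pics/c2.png",np.hstack([c(S,160,115),c(T,292,150)]));s=manip.read_state();print(s["eef_pos"],s["eef_rot"],s["wrist_force"])
E
```

```text
clock: 6.45
eef_pos: [539.6, -283.3, 191.8]
eef_rot: [-3.141, -0.0, 1.331]
wrist_force: [-0.4, 0.5, -0.5]
finger_gap: 94.2
finger_force: 0.0
clock: 6.87
eef_pos: [536.4, -281.5, 67.1]
eef_rot: [-3.137, -0.002, 1.33]
wrist_force: [0.5, 0.4, -0.9]
finger_gap: 94.3
finger_force: 0.0
[ 537.29473094 -282.31928881   69.22473238] [-3.13799257e+00 -1.20250436e-03  1.32972061e+00] [0.14865111 0.09382298 0.57997592]
```

View pics/c2.png

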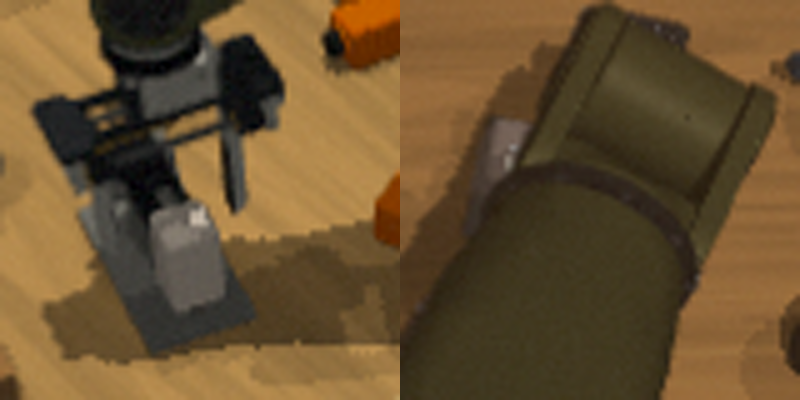

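The fingers straddle the handle behind the white head (scene crop, head at (188,250)). I trim 4 mm along the handle and close.

```bash
python3 -m inch '[{"gripper":0.3,"dx":-0.001,"dy":-0.004,"dz":0,"wx":0,"wy":0,"wz":0},{"gripper":0,"dx":-0.001,"dy":-0.004,"dz":0,"wx":0,"wy":0,"wz":0},{"gripper":0,"dx":-0.001,"dy":-0.004,"dz":0,"wx":0,"wy":0,"wz":0},{"gripper":0,"dx":-0.001,"dy":-0.004,"dz":0,"wx":0,"wy":0,"wz":0},{"gripper":0,"dx":-0.001,"dy":-0.004,"dz":0,"wx":0,"wy":0,"wz":0}]' 45
python3 -m inch '[{"gripper":0,"dx":0,"dy":0,"dz":0,"wx":0,"wy":0,"wz":0},{"gripper":0,"dx":0,"dy":0,"dz":0,"wx":0,"wy":0,"wz":0},{"gripper":0,"dx":0,"dy":0,"dz":0,"wx":0,"wy":0,"wz":0},{"gripper":0,"dx":0,"dy":0,"dz":0,"wx":0,"wy":0,"wz":0},{"gripper":0,"dx":0,"dy":0,"dz":0,"wx":0,"wy":0,"wz":0}]'
python3 -m inch '[{"gripper":0,"dx":0,"dy":0,"dz":0,"wx":0,"wy":0,"wz":0},{"gripper":0,"dx":0,"dy":0,"dz":0,"wx":0,"wy":0,"wz":0},{"gripper":0,"dx":0,"dy":0,"dz":0,"wx":0,"wy":0,"wz":0},{"gripper":0,"dx":0,"dy":0,"dz":0,"wx":0,"wy":0,"wz":0},{"gripper":0,"dx":0,"dy":0,"dz":0,"wx":0,"wy":0,"wz":0}]'
python3 - <<'E'
from cell import manip
s=manip.read_state();print(s["eef_pos"],s["eef_rot"],s["wrist_force"],s["finger_gap"],s["finger_force"])
E
```

```text
clock: 7.38
eef_pos: [537.6, -288.0, 71.6]
eef_rot: [3.14, 0.0, 1.328]
wrist_force: [0.5, 0.6, 0.7]
finger_gap: 64.3
finger_force: 0.0
clock: 7.8
eef_pos: [537.5, -287.8, 70.7]
eef_rot: [3.141, 0.0, 1.328]
wrist_force: [0.9, -0.5, -0.7]
finger_gap: 34.1
finger_force: 45.0
clock: 8.22
eef_pos: [537.5, -287.8, 70.7]
eef_rot: [3.141, -0.0, 1.328]
wrist_force: [2.4, -0.2, -0.3]
finger_gap: 33.8
finger_force: 45.0
[ 537.45287671 -287.79108898   70.7092883 ] [ 3.14145177e+00 -2.26785626e-06  1.32828906e+00] [ 2.42598269 -0.16998486 -0.30473473] 33.78171002175958 44.99901294708252
```

Gripped, with 34 mm opening and little side force, so it is well centred. Lift and check the hold.

```bash
python3 -m inch '[{"gripper":0,"dx":0,"dy":0,"dz":0.01,"wx":0,"wy":0,"wz":0},{"gripper":0,"dx":0,"dy":0,"dz":0.03,"wx":0,"wy":0,"wz":0},{"gripper":0,"dx":0,"dy":0,"dz":0.06,"wx":0,"wy":0,"wz":0},{"gripper":0,"dx":0,"dy":0,"dz":0.09,"wx":0,"wy":0,"wz":0},{"gripper":0,"dx":0,"dy":0,"dz":0.11,"wx":0,"wy":0,"wz":0}]' 45
python3 -m inch '[{"gripper":0,"dx":-0.01,"dy":0.03,"dz":0,"wx":0,"wy":-4,"wz":3},{"gripper":0,"dx":-0.02,"dy":0.06,"dz":0,"wx":0,"wy":-8,"wz":6},{"gripper":0,"dx":-0.03,"dy":0.09,"dz":0,"wx":0,"wy":-12,"wz":8},{"gripper":0,"dx":-0.03,"dy":0.12,"dz":0,"wx":0,"wy":-14,"wz":10},{"gripper":0,"dx":-0.03,"dy":0.15,"dz":0,"wx":0,"wy":-16,"wz":11}]'
python3 - <<'E'
from cell import manip
from scipy.spatial.transform import Rotation as R
import numpy as np
s=manip.read_state();Rt=R.from_euler("xyz",s["eef_rot"])
a,st=np.radians(22),np.radians(1.5)
n=R.from_rotvec([0,0,st]).apply([-np.sin(a),0,np.cos(a)])
yl=np.array([-np.sin(st),np.cos(st),0])  # scanner x along label y
# scanner frame: x=yl, z=n, y=z x x ; tool: x=scanner x, z=-n, y=-scanner y
G=np.column_stack([yl,np.cross(-n,yl),-n]);Rg=R.from_matrix(G)
print("tool goal rpy",Rg.as_euler("xyz").round(3),"now",s["eef_rot"].round(3),"rotvec deg",np.degrees((Rg*Rt.inv()).as_rotvec()).round(2))
L=np.array([575,-24,45.])
# TCP in scanner frame from grasp: seat est (549,-240,75), tool yaw 76.1
t0=np.array([537.5,-287.8,70.7])-np.array([549,-240,75]); y0=np.radians(76.1)
ts=R.from_rotvec([0,0,-y0]).apply(t0);print("tcp in scanner",ts)
Rs=np.column_stack([yl,np.cross(n,yl),n])
for gap in(60,10,-3): print(gap,(L+n*(47+gap)+Rs@ts).round(1))
print("pos",s["eef_pos"].round(1),s["wrist_force"].round(1),s["moment"].round(2),s["finger_gap"])
E
```

```text
clock: 8.63
eef_pos: [537.4, -287.9, 183.9]
eef_rot: [3.14, 0.001, 1.328]
wrist_force: [0.2, -0.1, -3.3]
finger_gap: 34.0
finger_force: 45.0
clock: 9.05
eef_pos: [506.1, -136.5, 181.1]
eef_rot: [2.864, -0.04, 1.528]
wrist_force: [1.9, 0.9, -3.0]
finger_gap: 33.8
finger_force: 45.0
tool goal rpy [2.758 0.    1.597] now [ 2.864 -0.04   1.528] rotvec deg [-2.35 -6.1   3.81]
tcp in scanner [-49.16287031  -0.31966089  -4.3       ]
60 [538.1 -74.1 140.3]
10 [556.8 -73.7  94. ]
-3 [561.7 -73.5  81.9]
pos [ 506.1 -136.5  181.1] [ 1.9  0.9 -3. ] [-0.03  0.16 -0.03] 33.841251239241814
```

```bash
python3 -m inch '[{"gripper":0,"dx":0.008,"dy":0.018,"dz":0,"wx":-0.8,"wy":-2,"wz":1.2},{"gripper":0,"dx":0.017,"dy":0.035,"dz":-0.01,"wx":-1.6,"wy":-4,"wz":2.5},{"gripper":0,"dx":0.026,"dy":0.053,"dz":-0.025,"wx":-2.35,"wy":-6.1,"wz":3.8},{"gripper":0,"dx":0.032,"dy":0.0625,"dz":-0.041,"wx":-2.35,"wy":-6.1,"wz":3.8},{"gripper":0,"dx":0.032,"dy":0.0625,"dz":-0.041,"wx":-2.35,"wy":-6.1,"wz":3.8}]'
python3 -m inch '[{"gripper":0,"dx":0.007,"dy":0,"dz":-0.018,"wx":0,"wy":0,"wz":0},{"gripper":0,"dx":0.013,"dy":0,"dz":-0.032,"wx":0,"wy":0,"wz":0},{"gripper":0,"dx":0.015,"dy":0,"dz":-0.037,"wx":0,"wy":0,"wz":0},{"gripper":0,"dx":0.015,"dy":0,"dz":-0.037,"wx":0,"wy":0,"wz":0},{"gripper":0,"dx":0.015,"dy":0,"dz":-0.037,"wx":0,"wy":0,"wz":0}]'
python3 - <<'E'
from h import *
T=manip.camera("top");S=manip.camera("scene");cv2.imwrite("pics/t3.png",T);cv2.imwrite("pics/s3.png",S)
def c(im,x,y,f=5): return cv2.resize(im[y:y+80,x:x+80],(400,400),interpolation=cv2.INTER_CUBIC)
cv2.imwrite("pics/c3.png",np.hstack([c(S,170,155),c(T,215,135)]));s=manip.read_state();print(s["eef_pos"],s["eef_rot"],s["wrist_force"],s["moment"])
E
```

```text
clock: 9.47
eef_pos: [538.1, -73.3, 137.0]
eef_rot: [2.764, -0.002, 1.598]
wrist_force: [-0.1, -1.1, -4.1]
finger_gap: 33.9
finger_force: 45.0
clock: 9.88
eef_pos: [554.3, -75.7, 103.4]
eef_rot: [2.759, -0.0, 1.595]
wrist_force: [0.4, 0.4, -4.2]
finger_gap: 33.7
finger_force: 45.0
[554.53795257 -75.63758543 103.84286419] [2.75766812e+00 2.91424317e-04 1.59531916e+00] [ 0.66990293 -0.45429944 -2.92471774] [-0.01675243  0.30837216  0.01799885]
```

View pics/c3.png

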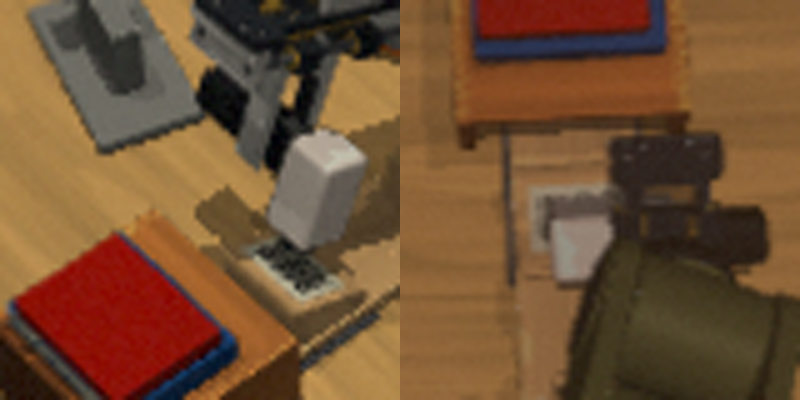

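The scanner is held with its nose just above the label (scene crop, nose at about (285,245); label centre at about (300,272)). I check the head's pose against the model.

Run:
```python
from h import *
from scipy.spatial.transform import Rotation as R
p=np.array([554.5,-75.6,103.8]);Rt=R.from_euler("xyz",[2.7577,.0003,1.5953]).as_matrix()
Rs=Rt@np.diag([1,-1,-1]); o=p-Rs@np.array([-49.2,-.3,-4.3]); nose=o-47*Rs[:,2]
L=np.array([575,-24,45]);n=np.array([-.3746,0,.9272]);print("nose",nose,"gap",(nose-L)@n,"off x,y",(nose-L)@[.9272,0,.3746],(nose-L)[1])
C=np.array([[x,y,z] for z in(40,-35) for x,y in((-22,-22),(22,-22),(22,22),(-22,22))])
W=o+C@Rs.T
print("scene crop\n",((proj("scene",W)-[170,155]+.5)*5).round())
print("top crop\n",((proj("top",W)-[215,135]+.5)*5+[400,0]).round())
```

```text
nose [569.0044931  -26.04165832  64.08085537] gap 19.9376859833096 off x,y 1.5886544260535462 -2.0416583233709176
scene crop
 [[290. 136.]
 [331. 171.]
 [376. 158.]
 [334. 123.]
 [263. 221.]
 [303. 257.]
 [347. 242.]
 [307. 207.]]
top crop
 [[619. 213.]
 [551. 216.]
 [554. 282.]
 [621. 279.]
 [614. 190.]
 [549. 193.]
 [552. 256.]
 [616. 253.]]
```

Run:
```python
from h import *
from scipy.spatial.transform import Rotation as R
p=np.array([554.5,-75.6,103.8]);Rt=R.from_euler("xyz",[2.7577,.0003,1.5953]).as_matrix()
Rs=Rt@np.diag([1,-1,-1]); o=p-Rs@np.array([-49.2,-.3,-4.3])
C=np.array([[x,y,z] for z in(40,-35) for x,y in((-22,-22),(22,-22),(22,22),(-22,22))]);W=o+C@Rs.T
a=np.linspace(0,6.28,20);N=o+np.c_[13*np.cos(a),13*np.sin(a),-47+0*a]@Rs.T
n=np.array([-.3746,0,.9272]);ux=np.array([.9272,0,.3746]);L=np.array([575,-24,45.])+np.array([s*23*ux+t*np.array([0,33,0]) for s,t in((1,1),(1,-1),(-1,-1),(-1,1))])
out=[]
for nm,f,x,y,w,h in(("scene","pics/s3.png",212,175,40,50),("top","pics/t3.png",235,165,40,50)):
    im=cv2.resize(cv2.imread(f)[y:y+h,x:x+w],None,fx=10,fy=10,interpolation=cv2.INTER_CUBIC)
    q=lambda X:((proj(nm,X)-[x,y]+.5)*10).astype(int)
    for pts,c in((q(W[:4]),(0,255,0)),(q(W[4:]),(255,255,0)),(q(N),(0,0,255)),(q(L),(255,0,255))): cv2.polylines(im,[pts],True,c,1)
    out.append(im)
cv2.imwrite("pics/o3.png",np.hstack(out))
```

```text
(no output)
```

View pics/o3.png

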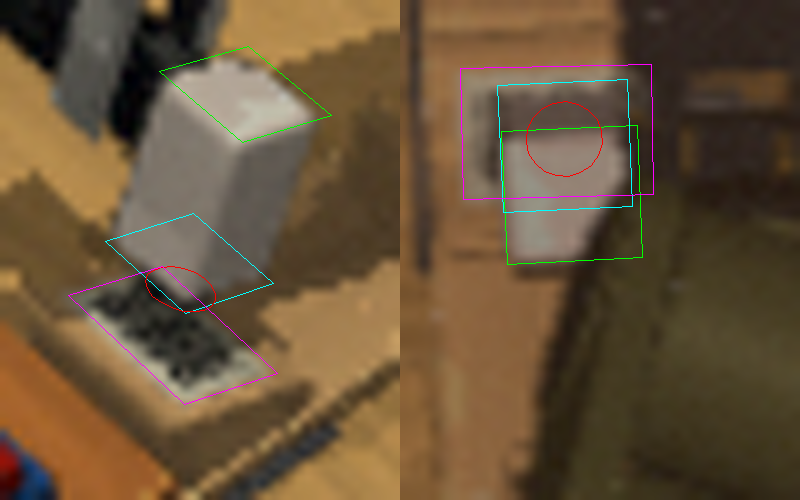

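The model overlay matches the pictures within about 1 px, so the scanner isn't tilted in the grip. I approach to about 4 mm gap, centring as I go.

```bash
cat > st.py <<'E'
from h import *
from scipy.spatial.transform import Rotation as R
F=[];M=[];Q=[]
for i in range(4):
    manip.camera("top"); s=manip.read_state();F.append(s["wrist_force"]);M.append(s["moment"]);Q.append(s["eef_pos"])
p=np.mean(Q,0);Rs=R.from_euler("xyz",s["eef_rot"]).as_matrix()@np.diag([1,-1,-1]);o=p-Rs@np.array([-49.2,-.3,-4.3]);nose=o-47*Rs[:,2]
L=np.array([575,-24,45]);n=np.array([-.3746,0,.9272]);f=np.mean(F,0)
print("t",s["clock"],"gap",((nose-L)@n).round(2),"off",((nose-L)@[.9272,0,.3746]).round(2),(nose-L)[1].round(2),"F",f.round(2),"Fn",(f@n).round(2),"M",np.mean(M,0).round(3),"tilt",np.degrees(np.arccos(Rs[:,2]@n)).round(2),"spread",np.ptp(Q,0).round(2))
E
python3 -m inch '[{"gripper":0,"dx":0.001,"dy":0.001,"dz":-0.005,"wx":0,"wy":0,"wz":0},{"gripper":0,"dx":0.003,"dy":0.002,"dz":-0.01,"wx":0,"wy":0,"wz":0},{"gripper":0,"dx":0.0045,"dy":0.002,"dz":-0.0155,"wx":0,"wy":0,"wz":0},{"gripper":0,"dx":0.0045,"dy":0.002,"dz":-0.0155,"wx":0,"wy":0,"wz":0},{"gripper":0,"dx":0.0045,"dy":0.002,"dz":-0.0155,"wx":0,"wy":0,"wz":0}]'; python3 st.py
```

```text
clock: 10.4
eef_pos: [558.7, -73.2, 86.6]
eef_rot: [2.76, -0.0, 1.596]
wrist_force: [0.7, 0.3, -3.3]
finger_gap: 34.1
finger_force: 45.0
t 10.6 gap 2.92 off -0.57 0.27 F [ 0.13  0.08 -3.89] Fn -3.65 M [-0.046  0.345  0.024] tilt 0.45 spread [0.13 0.07 0.41]
```

Now 3 mm steps along the normal, watching the force.

```bash
python3 -m inch '[{"gripper":0,"dx":0.0005,"dy":0,"dz":-0.001,"wx":0,"wy":0,"wz":0},{"gripper":0,"dx":0.001,"dy":0,"dz":-0.002,"wx":0,"wy":0,"wz":0},{"gripper":0,"dx":0.001,"dy":0,"dz":-0.003,"wx":0,"wy":0,"wz":0},{"gripper":0,"dx":0.001,"dy":0,"dz":-0.003,"wx":0,"wy":0,"wz":0},{"gripper":0,"dx":0.001,"dy":0,"dz":-0.003,"wx":0,"wy":0,"wz":0}]'; python3 st.py
python3 -m inch '[{"gripper":0,"dx":0.0005,"dy":0,"dz":-0.001,"wx":0,"wy":0,"wz":0},{"gripper":0,"dx":0.001,"dy":0,"dz":-0.002,"wx":0,"wy":0,"wz":0},{"gripper":0,"dx":0.001,"dy":0,"dz":-0.002,"wx":0,"wy":0,"wz":0},{"gripper":0,"dx":0.001,"dy":0,"dz":-0.002,"wx":0,"wy":0,"wz":0},{"gripper":0,"dx":0.001,"dy":0,"dz":-0.002,"wx":0,"wy":0,"wz":0}]'; python3 st.py
```

```text
clock: 11.02
eef_pos: [559.8, -73.3, 84.1]
eef_rot: [2.759, -0.0, 1.596]
wrist_force: [0.3, -0.2, -4.4]
finger_gap: 33.8
finger_force: 45.0
t 11.2167 gap -0.24 off -0.81 0.26 F [-0.15 -0.12 -3.73] Fn -3.4 M [-0.05   0.344  0.007] tilt 0.45 spread [0.06 0.02 0.12]
clock: 11.63
eef_pos: [560.9, -73.3, 82.2]
eef_rot: [2.759, 0.0, 1.596]
wrist_force: [-2.0, -1.3, -2.3]
finger_gap: 33.9
finger_force: 45.0
t 11.8333 gap -2.45 off -0.64 0.27 F [-1.22 -0.43 -1.92] Fn -1.33 M [-0.071  0.521  0.033] tilt 0.45 spread [0.03 0.03 0.  ]
```

Contact: Fn rose by about 2.1 N. I press about 1.5 mm more and hold.

```bash
python3 -m inch '[{"gripper":0,"dx":0.0003,"dy":0,"dz":-0.0007,"wx":0,"wy":0,"wz":0},{"gripper":0,"dx":0.0006,"dy":0,"dz":-0.0014,"wx":0,"wy":0,"wz":0},{"gripper":0,"dx":0.0006,"dy":0,"dz":-0.0014,"wx":0,"wy":0,"wz":0},{"gripper":0,"dx":0.0006,"dy":0,"dz":-0.0014,"wx":0,"wy":0,"wz":0},{"gripper":0,"dx":0.0006,"dy":0,"dz":-0.0014,"wx":0,"wy":0,"wz":0}]'
for i in 1 2 3 4; do python3 -m inch '[{"gripper":0,"dx":0,"dy":0,"dz":0,"wx":0,"wy":0,"wz":0},{"gripper":0,"dx":0,"dy":0,"dz":0,"wx":0,"wy":0,"wz":0},{"gripper":0,"dx":0,"dy":0,"dz":0,"wx":0,"wy":0,"wz":0},{"gripper":0,"dx":0,"dy":0,"dz":0,"wx":0,"wy":0,"wz":0},{"gripper":0,"dx":0,"dy":0,"dz":0,"wx":0,"wy":0,"wz":0}]'|head -1; done; python3 st.py
python3 - <<'E'
from h import *
T=cv2.imread("pics/t3.png");S=manip.camera("scene")
x,y=200,165
cv2.imwrite("pics/o4.png",cv2.resize(S[y:y+60,x:x+60],None,fx=9,fy=9,interpolation=cv2.INTER_CUBIC))
E
```

```text
clock: 12.25
eef_pos: [561.5, -73.3, 80.8]
eef_rot: [2.759, 0.0, 1.596]
wrist_force: [-1.9, -0.1, -2.2]
finger_gap: 33.8
finger_force: 45.0
clock: 12.67
clock: 13.08
clock: 13.5
clock: 13.92
t 14.1167 gap -4.0 off -0.62 0.28 F [-1.83 -0.82 -1.94] Fn -1.12 M [-0.082  0.556  0.034] tilt 0.45 spread [0.03 0.03 0.04]
```

View pics/o4.png

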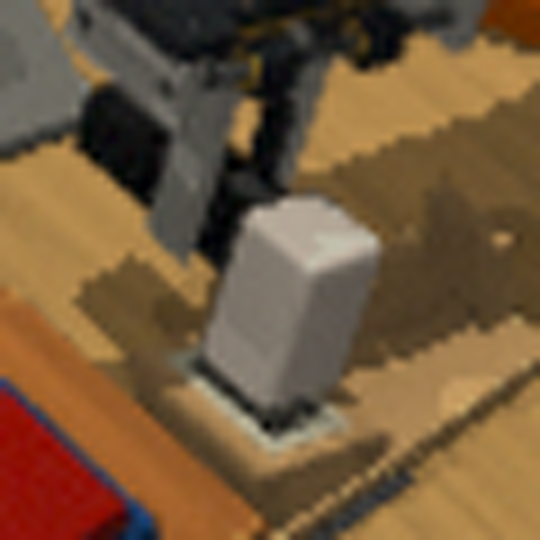

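The nose sits on the label with a rim of label visible around the head at (275,440). It held for about 1.8 s at about 2.5 N. Retreat along the normal, then back to above the cradle.

```bash
python3 -m inch '[{"gripper":0,"dx":-0.003,"dy":0,"dz":0.008,"wx":0,"wy":0,"wz":0},{"gripper":0,"dx":-0.008,"dy":0,"dz":0.02,"wx":0,"wy":0,"wz":0},{"gripper":0,"dx":-0.016,"dy":0,"dz":0.04,"wx":0,"wy":0,"wz":0},{"gripper":0,"dx":-0.028,"dy":0,"dz":0.07,"wx":0,"wy":0,"wz":0},{"gripper":0,"dx":-0.04,"dy":0,"dz":0.1,"wx":0,"wy":0,"wz":0}]'
cat > ret.py <<'E'
from cell import manip
from scipy.spatial.transform import Rotation as R
import numpy as np
manip.camera("top");manip.camera("top")
s=manip.read_state();Rt=R.from_euler("xyz",s["eef_rot"]);Rg=R.from_euler("xyz",[np.pi,0,1.3283])
print("d",(np.array([537.5,-287.8,70.7])-s["eef_pos"]).round(2),"rv",np.degrees((Rg*Rt.inv()).as_rotvec()).round(2),"F",s["wrist_force"].round(1))
E
python3 ret.py
```

```text
clock: 14.58
eef_pos: [520.4, -73.1, 181.7]
eef_rot: [2.76, -0.0, 1.596]
wrist_force: [-0.0, 0.3, -4.1]
finger_gap: 33.6
finger_force: 45.0
d [  15.36 -214.14 -115.45] rv [  2.56  22.28 -15.13] F [ 0.9 -0.4 -4.8]
```

```bash
python3 -m inch '[{"gripper":0,"dx":0.002,"dy":-0.02,"dz":0,"wx":0.5,"wy":4.5,"wz":-3},{"gripper":0,"dx":0.005,"dy":-0.04,"dz":0,"wx":1,"wy":8.9,"wz":-6},{"gripper":0,"dx":0.008,"dy":-0.06,"dz":0,"wx":1.5,"wy":13.4,"wz":-9.1},{"gripper":0,"dx":0.012,"dy":-0.08,"dz":0,"wx":2,"wy":17.8,"wz":-12.1},{"gripper":0,"dx":0.015,"dy":-0.1,"dz":0,"wx":2.56,"wy":22.3,"wz":-15.1}]'
python3 -m inch '[{"gripper":0,"dx":0,"dy":-0.03,"dz":0,"wx":0,"wy":0,"wz":0},{"gripper":0,"dx":0,"dy":-0.06,"dz":0,"wx":0,"wy":0,"wz":0},{"gripper":0,"dx":0,"dy":-0.09,"dz":0,"wx":0,"wy":0,"wz":0},{"gripper":0,"dx":0,"dy":-0.11,"dz":0,"wx":0,"wy":0,"wz":0},{"gripper":0,"dx":0,"dy":-0.114,"dz":0,"wx":0,"wy":0,"wz":0}]' >/dev/null
python3 ret.py
```

```text
clock: 15.1
eef_pos: [536.6, -174.1, 180.6]
eef_rot: [-3.13, -0.001, 1.326]
wrist_force: [-0.4, 0.9, -3.9]
finger_gap: 33.8
finger_force: 45.0
d [ 1.2700e+00 -3.0000e-02 -1.0915e+02] rv [-0.27 -0.45  0.08] F [ 0.6 -0.2 -3.8]
```

```bash
python3 -m inch '[{"gripper":0,"dx":0.001,"dy":0,"dz":-0.02,"wx":-0.2,"wy":-0.3,"wz":0},{"gripper":0,"dx":0.001,"dy":0,"dz":-0.045,"wx":-0.2,"wy":-0.3,"wz":0},{"gripper":0,"dx":0.001,"dy":0,"dz":-0.07,"wx":-0.2,"wy":-0.3,"wz":0},{"gripper":0,"dx":0.001,"dy":0,"dz":-0.09,"wx":-0.2,"wy":-0.3,"wz":0},{"gripper":0,"dx":0.001,"dy":0,"dz":-0.09,"wx":-0.2,"wy":-0.3,"wz":0}]'; python3 ret.py
python3 - <<'E'
from h import *
S=manip.camera("scene");x,y=150,110
cv2.imwrite("pics/o5.png",cv2.resize(S[y:y+70,x:x+80],None,fx=8,fy=8,interpolation=cv2.INTER_CUBIC))
E
```

```text
clock: 16.03
eef_pos: [535.9, -284.9, 86.5]
eef_rot: [-3.133, -0.002, 1.329]
wrist_force: [-1.0, 0.7, -5.2]
finger_gap: 33.8
finger_force: 45.0
d [ -0.22  -1.47 -20.39] rv [-0.05 -0.13 -0.05] F [ 0.  -0.3 -2.6]
```

View pics/o5.png

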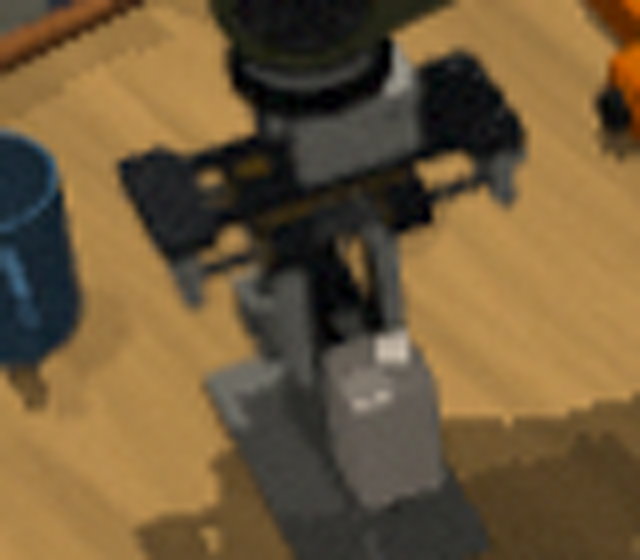

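The scanner hangs level above the cradle, with its head at (385,430). About 20 mm remains, so I lower it gently.

```bash
python3 -m inch '[{"gripper":0,"dx":0,"dy":-0.001,"dz":-0.004,"wx":0,"wy":0,"wz":0},{"gripper":0,"dx":0,"dy":-0.0015,"dz":-0.008,"wx":0,"wy":0,"wz":0},{"gripper":0,"dx":0,"dy":-0.0015,"dz":-0.012,"wx":0,"wy":0,"wz":0},{"gripper":0,"dx":0,"dy":-0.0015,"dz":-0.016,"wx":0,"wy":0,"wz":0},{"gripper":0,"dx":0,"dy":-0.0015,"dz":-0.018,"wx":0,"wy":0,"wz":0}]'; python3 ret.py
python3 -m inch '[{"gripper":0,"dx":0,"dy":0,"dz":-0.0005,"wx":0,"wy":0,"wz":0},{"gripper":0,"dx":0,"dy":0,"dz":-0.001,"wx":0,"wy":0,"wz":0},{"gripper":0,"dx":0,"dy":0,"dz":-0.0015,"wx":0,"wy":0,"wz":0},{"gripper":0,"dx":0,"dy":0,"dz":-0.002,"wx":0,"wy":0,"wz":0},{"gripper":0,"dx":0,"dy":0,"dz":-0.002,"wx":0,"wy":0,"wz":0}]'; python3 ret.py
```

```text
clock: 16.6
eef_pos: [537.3, -288.7, 72.2]
eef_rot: [-3.139, -0.0, 1.328]
wrist_force: [0.7, 0.5, -4.1]
finger_gap: 33.8
finger_force: 45.0
d [ 0.2   0.92 -1.61] rv [-0.05 -0.14  0.01] F [ 1.7  0.2 -3.5]
clock: 17.12
eef_pos: [537.5, -288.8, 70.7]
eef_rot: [-3.14, -0.0, 1.328]
wrist_force: [1.1, -0.1, -3.7]
finger_gap: 33.4
finger_force: 45.0
d [ 0.    1.01 -0.12] rv [-0.02 -0.1   0.  ] F [-0.4  0.5 -4.3]
```

```bash
python3 -m inch '[{"gripper":0,"dx":0,"dy":0.001,"dz":-0.0005,"wx":0,"wy":0,"wz":0},{"gripper":0,"dx":0,"dy":0.001,"dz":-0.001,"wx":0,"wy":0,"wz":0},{"gripper":0,"dx":0,"dy":0.001,"dz":-0.001,"wx":0,"wy":0,"wz":0},{"gripper":0,"dx":0,"dy":0.001,"dz":-0.001,"wx":0,"wy":0,"wz":0},{"gripper":0,"dx":0,"dy":0.001,"dz":-0.001,"wx":0,"wy":0,"wz":0}]'; python3 ret.py
```

```text
clock: 17.63
eef_pos: [537.7, -288.1, 70.7]
eef_rot: [-3.141, 0.001, 1.328]
wrist_force: [-3.0, -0.2, 4.7]
finger_gap: 33.6
finger_force: 45.0
d [-0.18  0.37 -0.  ] rv [ 0.03 -0.05  0.01] F [-3.9 -0.8  4.6]
```

It has seated: the force flipped to +4.7 N at z = 70.7, the same height as at pickup. Release and retreat straight up.

```bash
python3 -m inch '[{"gripper":0.5,"dx":0,"dy":0,"dz":0,"wx":0,"wy":0,"wz":0},{"gripper":0.8,"dx":0,"dy":0,"dz":0,"wx":0,"wy":0,"wz":0},{"gripper":0.8,"dx":0,"dy":0,"dz":0,"wx":0,"wy":0,"wz":0},{"gripper":0.8,"dx":0,"dy":0,"dz":0,"wx":0,"wy":0,"wz":0},{"gripper":0.8,"dx":0,"dy":0,"dz":0,"wx":0,"wy":0,"wz":0}]'
python3 -m inch '[{"gripper":0.9,"dx":0,"dy":0,"dz":0.015,"wx":0,"wy":0,"wz":0},{"gripper":0.9,"dx":0,"dy":0,"dz":0.04,"wx":0,"wy":0,"wz":0},{"gripper":0.9,"dx":0,"dy":0,"dz":0.07,"wx":0,"wy":0,"wz":0},{"gripper":0.9,"dx":0,"dy":0,"dz":0.1,"wx":0,"wy":0,"wz":0},{"gripper":0.9,"dx":0,"dy":0,"dz":0.13,"wx":0,"wy":0,"wz":0}]'
python3 -m inch '[{"gripper":0.9,"dx":-0.02,"dy":0,"dz":0.01,"wx":0,"wy":0,"wz":0},{"gripper":0.9,"dx":-0.05,"dy":0,"dz":0.02,"wx":0,"wy":0,"wz":0},{"gripper":0.9,"dx":-0.09,"dy":0,"dz":0.02,"wx":0,"wy":0,"wz":0},{"gripper":0.9,"dx":-0.12,"dy":0,"dz":0.02,"wx":0,"wy":0,"wz":0},{"gripper":0.9,"dx":-0.14,"dy":0,"dz":0.02,"wx":0,"wy":0,"wz":0}]'
python3 - <<'E'
from h import *
S=manip.camera("scene");x,y=150,120
cv2.imwrite("pics/o6.png",cv2.resize(S[y:y+115,x:x+130],None,fx=5,fy=5,interpolation=cv2.INTER_CUBIC))
E
```

```text
clock: 18.15
eef_pos: [537.5, -287.7, 69.7]
eef_rot: [-3.14, -0.0, 1.328]
wrist_force: [0.4, -1.2, -1.2]
finger_gap: 63.3
finger_force: 0.0
clock: 18.57
eef_pos: [537.3, -287.6, 201.2]
eef_rot: [-3.14, -0.0, 1.328]
wrist_force: [0.8, 0.1, 0.4]
finger_gap: 84.6
finger_force: 0.0
clock: 18.98
eef_pos: [395.3, -287.6, 220.0]
eef_rot: [-3.14, 0.0, 1.328]
wrist_force: [0.1, -0.6, -0.3]
finger_gap: 84.6
finger_force: 0.0
```

View pics/o6.png

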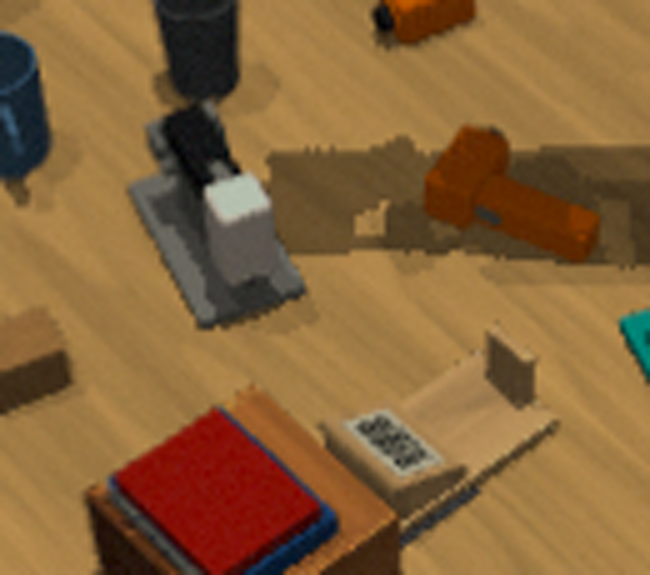

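The scanner is seated in its cradle with its head at (240,225). The label is at (392,440), the same pixel as when the slide was at its stop, and nothing else has moved. Handing in.

```bash
python3 -c "
from cell import manip
print(manip.sign_off())"
```

```text
the job is handed in; nothing more can be done
None
```

I handed the job in without seeing a verdict: the slide is out at its stop, the nose was held on the label at about 2.5 N for roughly 1.8 s, and the scanner is back in its cradle nose down.

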